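# Put the leak-test rig on air

### The arm

A 6-joint arm with a two-finger parallel gripper is mounted at the origin on a cart in front of the work surface, level with it; the furniture and walls round the work are solid. World frame = base frame: x ahead of the robot, y to its left, z up, the work surface at z = 0. Lengths are in mm, angles in rad, forces in N, time in s.
With the tool pointing down it reaches from about 400 to 925 mm from the base axis. Payload 12.5 kg.
Tool frame: the origin (TCP) lies at the very end of the fingers, on their centre line; the grasp point (between the pads) lies 19 mm behind it; z points along the fingers, y is the line along which they close (so a half turn about z gives the same grasp; the last joint's range is limited). The gripper opens to 95 mm and grips with 3 to 60 N. Pads are 20 mm wide; open, the fingers measure 119 mm over their backs; the gripper's body (75 mm by 180 mm) begins 59 mm behind the grasp point.
Start: joints at [1.012, 0.491, 1.559, -0, 1.092, -0.106], TCP at [273.415, 562.042, 214.661] pointing down, gripper open.
Joint ranges: [-3.1, 3.1], [-0.84, 2.19], [0.05, 2.79], [-1.13, 4.28], [0.06, 2.93], [-2.69, 2.69]. Speed limits (rad/s): [2.22, 2.22, 2.79, 3.14, 3.14, 3.14].

### API

Orientations are given as [roll, pitch, yaw] about the fixed x, y, z axes, in that order (R = Rz(yaw) Ry(pitch) Rx(roll)).
In Python, from cell import env, optics, probe_bus gives the robot as it stands (env), with the cameras (optics) and the readings (probe_bus).
- The arm moves only by the tool advance, called after "Emit:" as name(argument=value, ...), one argument or row to a line, values as JSON. Schema: {"type":"object","properties":{"steps":{"type":"array","items":{"type":"number"},"minItems":5,"maxItems":25},"only":{"type":"string"},"quiet":{"type":"boolean"},"lines":{"type":"string"}},"required":["steps"],"additionalProperties":false}. steps is one flat list of numbers that holds 1 to 5 rows one after another, with no inner brackets; each row has 5 numbers: dx, dy, dz in mm, then a turn about the tool's z in rad, then the opening from 0.0 (shut) to 1.0 (fully open); each row is the pose to reach, as a shift and turn from the pose commanded when the call began, along the tool's axes at that moment; what a row does not reach only later rows make up. A row lasts 1/12 s, in which the tool goes at most 41.7 mm and 0.125 rad, less where a joint would pass 70% of its speed; a pose out of reach is approached as far as the arm can. The fingers move at their own pace and stop on an object; the grip force is fixed at half the most. Time passes only in rows, so rows that do not move let the fingers close. The tool returns the time, the measured TCP pose, the force, the opening and the grip force at its end. only (a regular expression) keeps the lines of the reply that match it, lines (a string "A,B") keeps lines A to B, and quiet returns only ok. Input that does not fit is refused with a message, and nothing moves.
- probe_bus.state(): the state, without advancing time (a new reading comes with each control period).
- optics.read_camera(name): name is "scene" or "side" or "wrist"; returns (picture, depth): 400x640x3 uint8, red, green, blue; 400x640 float32, mm along the optical axis (not along the pixel's ray), 0 where there is no reading.
- optics.camera_info(name): a dict with "vertical_fov" (degrees; the focal length in pixels is half the picture's height over the tangent of half this angle, whatever the lens; pixels are square), "cx", "cy" (the principal point, pixels), "origin" and "attitude" of the camera in the world. Camera axes: x right, y down, z forward; pixel columns grow to the right and rows downward; lengths in mm; the calibration is good to about 2 mm. A picture is of the moment at which its call begins: read the wrist's pose just before it. camera_info takes no time and is no camera call; for the wrist camera it gives the pose at the moment of the call.
- env.job_done(): hands the job in; it is judged then, once.
The state is a dict: "t": time; "joints": joint angles; "qvel": joint speeds; "tau": joint torques, N m; "eef_pos": TCP position; "tcp_rot": TCP orientation; "ft_force": force on the tool from outside, world axes, zero at the start; "moment": the same for the moment, N m; "opening": opening from 0.0 (shut) to 1.0 (fully open); "grip_force": force on a finger pad.
Only numpy, scipy, OpenCV 4.12 (cv2) and the standard library are available. Lean on these libraries where they do the work, as an engineer would, in place of code of your own. Each camera call takes 0.05 s, during which the arm holds its last target. There are 200 camera calls.

### The job

The copper cap on the leak-test rig is to be tested with air: push the red levers of the two open-ended outlets fully shut (lever square across its pipe), leave the capped outlet's red lever open, and only then push the yellow air lever fully open (lever in line with its pipe). Push each lever round with one fingertip or the outside of the closed fingers: do not grip it or press hard on it. Leave the other things on the rig and the counter where they are, without lifting or shifting them.

Things in the scene. Friction and masses are not known exactly. Their poses are not given: they have to be found in the camera images.
- rig: Fixed leak-test rig: grey plate 250 x 450 mm, blue air bottle along its back (95 mm high, filling valve 112), gauge at its right end (175 mm high), four lever valves; two of the three outlets facing the robot end in open copper tails, one in the cap. Origin on the counter 25 mm before the plate's centre; x away from the robot, y left. Pipe axes 54 mm up; all else but the levers is under 86 mm.
- valve_air (a joint): Yellow lever of the air valve at the rig's left, between bottle and header (stem at rig x 50, y 165 mm), rad. 0 = shut: lever across its pipe, pointing to the rig's +y; grows counter-clockwise from above to 1.571 = fully open: along its pipe, pointing to the rig's -x (to the robot). Hard stops at both ends; stays where it is left; about 4 N at 55 mm from the stem turns it.
- valve_left (a joint): Red lever of the left outlet's valve (stem at rig x -45, y 50 mm), rad. 0 = shut: lever across its pipe, pointing to the rig's +y; grows counter-clockwise from above to 1.571 = fully open: along its pipe, pointing to the rig's -x (to the robot). Hard stops at both ends; stays where it is left; about 4 N at 55 mm from the stem turns it.
- valve_middle (a joint): Red lever of the middle outlet's valve (stem at rig x -45, y -50 mm), rad. 0 = shut: lever across its pipe, pointing to the rig's +y; grows counter-clockwise from above to 1.571 = fully open: along its pipe, pointing to the rig's -x (to the robot). Hard stops at both ends; stays where it is left; about 4 N at 55 mm from the stem turns it.
- valve_right (a joint): Red lever of the right outlet's valve (stem at rig x -45, y -150 mm), rad. 0 = shut: lever across its pipe, pointing to the rig's +y; grows counter-clockwise from above to 1.571 = fully open: along its pipe, pointing to the rig's -x (to the robot). Hard stops at both ends; stays where it is left; about 4 N at 55 mm from the stem turns it.
- valve_air_stem (a point): On the air valve's stem axis (the lever's pivot), at mid-height of the lever's grip, 104 mm above the counter; axes as the rig's. The grip, a vinyl sleeve, is 18 mm wide and 12 mm high (98 to 110 mm up) and reaches from 22 to 80 mm out from the stem.
- valve_air_tip (a point): Outer end of the air valve's lever grip, 80 mm from the stem, at mid-height of the grip; its y axis points from stem to tip.
- valve_left_stem (a point): On the left valve's stem axis (the lever's pivot), at mid-height of the lever's grip, 104 mm above the counter; axes as the rig's. The grip, a vinyl sleeve, is 18 mm wide and 12 mm high (98 to 110 mm up) and reaches from 22 to 80 mm out from the stem.
- valve_left_tip (a point): Outer end of the left valve's lever grip, 80 mm from the stem, at mid-height of the grip; its y axis points from stem to tip.
- valve_middle_stem (a point): On the middle valve's stem axis (the lever's pivot), at mid-height of the lever's grip, 104 mm above the counter; axes as the rig's. The grip, a vinyl sleeve, is 18 mm wide and 12 mm high (98 to 110 mm up) and reaches from 22 to 80 mm out from the stem.
- valve_middle_tip (a point): Outer end of the middle valve's lever grip, 80 mm from the stem, at mid-height of the grip; its y axis points from stem to tip.
- valve_right_stem (a point): On the right valve's stem axis (the lever's pivot), at mid-height of the lever's grip, 104 mm above the counter; axes as the rig's. The grip, a vinyl sleeve, is 18 mm wide and 12 mm high (98 to 110 mm up) and reaches from 22 to 80 mm out from the stem.
- valve_right_tip (a point): Outer end of the right valve's lever grip, 80 mm from the stem, at mid-height of the grip; its y axis points from stem to tip.
- outlet_left (a point): Front face of the brass nut of the left outlet, on the pipe axis, 54 mm above the counter; what is screwed on this outlet starts here and points to the rig's -x.
- outlet_middle (a point): Front face of the brass nut of the middle outlet, on the pipe axis, 54 mm above the counter; what is screwed on this outlet starts here and points to the rig's -x.
- outlet_right (a point): Front face of the brass nut of the right outlet, on the pipe axis, 54 mm above the counter; what is screwed on this outlet starts here and points to the rig's -x.
- copper_cap: Closed copper cap, diameter 39 mm, 37 mm long, screwed on one of the three outlets (which one varies) as the piece to be tested; origin at its mouth, on the nut's face; its z axis points out of the outlet. Fixed, its top 74 mm above the counter.
- tap_aerator: White-chromed tap aerator, 34 mm wide, 31 mm high, standing on the rig's plate; loose bystander. Origin at the centre of its underside.
- pipe_flange: Small grey pipe flange, 44 mm, 12 mm high, lying on the rig's plate; loose bystander. Origin at the centre of its underside.
- ball_valve: Loose brass ball valve with a red lever, 31 x 68 x 37 mm, lying on the counter left of the rig; bystander, not part of the rig. Origin at the centre of its underside.
- tape_measure: Yellow tape measure, 76 x 74 x 34 mm, on the counter; loose bystander. Origin at the centre of its underside.
- super_glue: White glue bottle with a long nozzle, diameter 28 mm, 84 mm high, standing left of the rig; loose bystander. Origin at the centre of its underside.
- kraft_carton: Brown carton, 50 x 70 x 55 mm, behind the rig; loose bystander. Origin at the centre of its underside.
- marker: Marker pen, 135 mm long, on the counter; loose bystander. Origin at the centre of its underside.

How it is judged (in metres and radians):
On the way, in this order (a step that is already met when the one before it is completed fails the run):
1. both open-ended outlets are shut while the air is still off ((horizontal distance between copper_cap and outlet_left below 0.03 m or value of joint valve_left below 0.12 rad) and (horizontal distance between copper_cap and outlet_middle below 0.03 m or value of joint valve_middle below 0.12 rad) and (horizontal distance between copper_cap and outlet_right below 0.03 m or value of joint valve_right below 0.12 rad) and (not (horizontal distance between copper_cap and outlet_left below 0.03 m) or value of joint valve_left above 1.1 rad) and (not (horizontal distance between copper_cap and outlet_middle below 0.03 m) or value of joint valve_middle above 1.1 rad) and (not (horizontal distance between copper_cap and outlet_right below 0.03 m) or value of joint valve_right above 1.1 rad) and value of joint valve_air below 0.35 rad), for 0.2 s.
2. the air lever is fully open (value of joint valve_air above 1.45 rad), for 0.2 s.
At the end, for the whole second after the job is handed in: The levers of the two outlets without the cap are shut (under 0.12 rad), the capped outlet's lever is still open (over 1.1 rad), the air lever is fully open (over 1.45 rad), and all levers are at rest ((horizontal distance between copper_cap and outlet_left below 0.03 m or value of joint valve_left below 0.12 rad) and (horizontal distance between copper_cap and outlet_middle below 0.03 m or value of joint valve_middle below 0.12 rad) and (horizontal distance between copper_cap and outlet_right below 0.03 m or value of joint valve_right below 0.12 rad) and (not (horizontal distance between copper_cap and outlet_left below 0.03 m) or value of joint valve_left above 1.1 rad) and (not (horizontal distance between copper_cap and outlet_middle below 0.03 m) or value of joint valve_middle above 1.1 rad) and (not (horizontal distance between copper_cap and outlet_right below 0.03 m) or value of joint valve_right above 1.1 rad) and value of joint valve_air above 1.45 rad and velocity of joint valve_left between -0.05 and 0.05 rad/s and velocity of joint valve_middle between -0.05 and 0.05 rad/s and velocity of joint valve_right between -0.05 and 0.05 rad/s and velocity of joint valve_air between -0.05 and 0.05 rad/s); the robot touches nothing.
It fails at once if the air is let on while an open-ended outlet is not shut (value of joint valve_air above 0.4 rad and not ((horizontal distance between copper_cap and outlet_left below 0.03 m or value of joint valve_left below 0.12 rad) and (horizontal distance between copper_cap and outlet_middle below 0.03 m or value of joint valve_middle below 0.12 rad) and (horizontal distance between copper_cap and outlet_right below 0.03 m or value of joint valve_right below 0.12 rad))).
It fails at once if the capped outlet's lever is turned towards shut (under 1.1 rad) (not ((not (horizontal distance between copper_cap and outlet_left below 0.03 m) or value of joint valve_left above 1.1 rad) and (not (horizontal distance between copper_cap and outlet_middle below 0.03 m) or value of joint valve_middle above 1.1 rad) and (not (horizontal distance between copper_cap and outlet_right below 0.03 m) or value of joint valve_right above 1.1 rad))).
It fails at once if a lever is gripped or pressed hard (over 35 N between the fingers and one lever) (contact force between the fingers and valve_air above 35 N or contact force between the fingers and valve_left above 35 N or contact force between the fingers and valve_middle above 35 N or contact force between the fingers and valve_right above 35 N).
It fails at once if a loose bystander is moved by more than 20 mm, lifted or knocked over (distance of any of tap_aerator, pipe_flange, ball_valve, tape_measure, super_glue, kraft_carton, marker from where it was at the start of the episode above 0.02 m).
It also fails if it takes over 56 s, if anything falls off the work surface, if the arm or the gripper's body presses on something with over 40 N, if the wrist force passes 120 N, or if a joint passes its speed limit or range.

## Working session

There is one attempt and no reset: what is moved stays moved. The work goes in short steps, Python scripts to look and compute and a tool call to move; the robot and the scene stay as the last step left them, time stands still between calls to the robot, and variables do not carry over. Pictures are saved under pics/ and viewed, at most 10 in all, crops included, and the job is handed in when it is done.

```bash
ls; mkdir -p pics; cat > h.py <<'E'
from cell import env, optics, probe_bus
import numpy as np, cv2
from scipy.spatial.transform import Rotation as R
def cam(n):
    i=optics.camera_info(n); p,d=optics.read_camera(n); return i,p,d
def cloud(i,d):
    f=d.shape[0]/2/np.tan(np.radians(i["vertical_fov"])/2)
    v,u=np.mgrid[:d.shape[0],:d.shape[1]]
    P=np.stack([(u-i["cx"])/f*d,(v-i["cy"])/f*d,d],-1)
    a=np.array(i["attitude"],float)
    M=R.from_euler('xyz',a).as_matrix() if a.size==3 else a.reshape(3,3)
    return P@M.T+np.array(i["origin"])
E
python3 - <<'E'
from h import *
s=probe_bus.state();print(s["t"],s["eef_pos"],s["tcp_rot"],s["opening"])
for n in("scene","side"):
    i,p,d=cam(n);print(n,i);cv2.imwrite(f"pics/{n}.png",p[...,::-1]);np.savez(f"{n}.npz",p=p,d=d,c=cloud(i,d))
E
```

```text
cell.py
pics
0.0 [273.24773656 561.80994875 214.04912879] [-3.14046074e+00 -1.39593643e-04  2.68875098e+00] 0.9984530813124933
scene {'vertical_fov': 56.56653042488741, 'cx': 316.30470234427736, 'cy': 201.63856599359008, 'origin': array([-350.13972747, -398.03383171,  561.34176698]), 'attitude': array([-1.99273909, -0.02153689, -1.01847857])}
side {'vertical_fov': 53.859731834166496, 'cx': 320.07025290610954, 'cy': 196.70200370934805, 'origin': array([197.72776375, 981.60045555, 438.00798477]), 'attitude': array([-1.94517487,  0.0119467 , -2.74765387])}
```

View pics/scene.png

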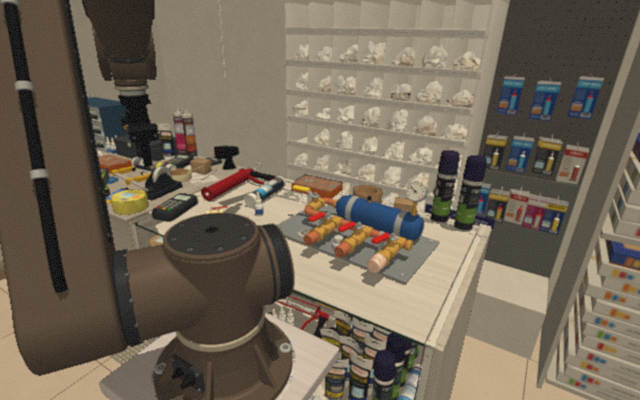

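View pics/side.png

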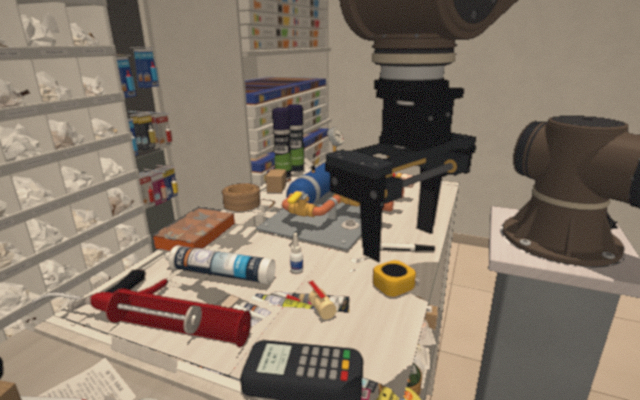

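The scene picture shows the rig at about (285–435, 195–270), with red levers near (317,215), (350,227) and (380,238). The side picture shows the rig partly hidden by the gripper. I'll enlarge the scene crop and segment the colours.

```bash
python3 - <<'E'
from h import *
z=np.load("scene.npz");p=z["p"];c=z["c"]
cv2.imwrite("pics/crop.png",cv2.resize(p[180:280,270:445,::-1],None,fx=4.5,fy=4.5,interpolation=cv2.INTER_CUBIC))
hsv=cv2.cvtColor(p,cv2.COLOR_RGB2HSV)
roi=np.zeros(p.shape[:2],bool);roi[180:280,270:445]=1
H,S,V=[hsv[...,k].astype(int) for k in range(3)]
zz=c[...,2]
for nm,m in(("red",((H<5)|(H>174))&(S>170)),("yel",(H>20)&(H<33)&(S>150)),("blue",(H>100)&(H<125)&(S>120))):
    m=m&roi&(zz>80)&(zz<130)
    n,l,st,ce=cv2.connectedComponentsWithStats(m.astype(np.uint8))
    for k in range(1,n):
        if st[k,4]>8:
            q=c[l==k];w,v=np.linalg.eigh(np.cov(q[:,:2].T))
            print(nm,ce[k].round(),st[k,4],np.median(q,0).round(),q.min(0).round(),q.max(0).round(),v[:,1].round(2))
E
```

```text
red [316. 216.] 79 [428.  69. 111.] [405.  60. 104.] [456.  82. 113.] [-0.98  0.2 ]
red [346. 226.] 92 [422. -25. 111.] [398. -35. 104.] [452. -11. 114.] [-0.96  0.29]
red [380. 238.] 97 [ 416. -123.  110.] [ 392. -135.  104.] [ 448. -108.  114.] [-0.94  0.34]
yel [301. 188.] 68 [575. 221. 110.] [568. 194. 102.] [588. 250. 114.] [-0.12  0.99]
blue [344. 199.] 60 [614.  81.  89.] [602.  70.  80.] [634.  99.  99.] [-0.49  0.87]
blue [376. 208.] 435 [607. -30.  91.] [591. -97.  80.] [635.  45.  99.] [0.06 1.  ]
blue [412. 219.] 147 [ 602. -144.   88.] [ 585. -168.   80.] [ 627. -121.   98.] [-0.4   0.92]
```

View pics/crop.png

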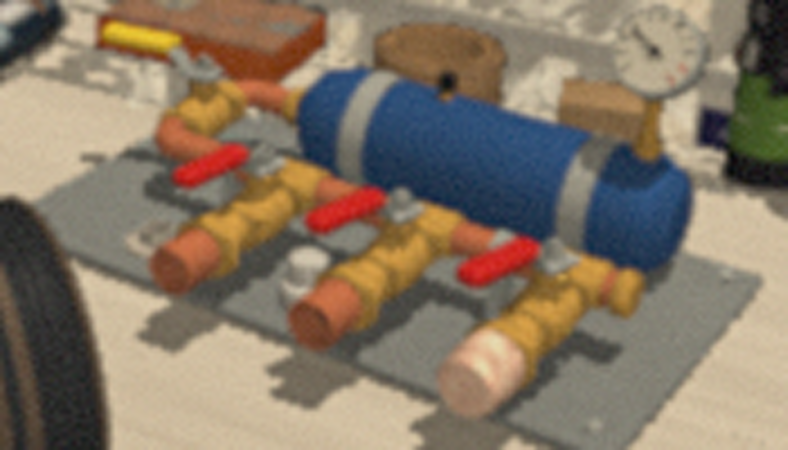

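The cap is clearly on the right outlet (crop (485,375)). The left and middle outlets end in open tails, and all red levers point at the robot. Next I'll go up and over the rig with closed fingers for a wrist view.

Emit:
advance(
  steps=[0, 0, -40, 0, 0, -25, -25, -80, 0, 0, -50, -50, -86, 0, 0, -75, -75, -86, 0, 0, -100, -100, -86, 0, 0],
)

```text
t: 0.52
eef_pos: [319.8, 426.8, 301.5]
tcp_rot: [3.14, 0.001, 2.69]
ft_force: [0.6, 0.6, -0.2]
opening: 0.708
grip_force: 0.0
```

Emit:
advance(
  steps=[-25, -27, 0, 0, 0, -50, -54, 0, 0, 0, -75, -81, 0, 0, 0, -100, -108, 0, 0, 0, -125, -135, 0, 0, 0],
)

```text
t: 0.93
eef_pos: [372.9, 250.6, 300.5]
tcp_rot: [-3.141, -0.0, 2.689]
ft_force: [0.9, -0.4, 0.2]
opening: 0.355
grip_force: 0.0
```

Emit:
advance(
  steps=[-25, -27, 0, 0, 0, -50, -54, 0, 0, 0, -75, -81, 0, 0, 0, -100, -108, 0, 0, 0, -127, -130, 0, 0, 0],
)

```text
t: 1.35
eef_pos: [429.9, 77.9, 300.7]
tcp_rot: [-3.142, -0.0, 2.689]
ft_force: [1.3, 0.8, 0.4]
opening: 0.025
grip_force: 0.0
```

Emit:
advance(
  steps=[0, 0, 0, -0.1, 0, 0, 0, 0, -0.2, 0, 0, 0, 0, -0.3, 0, 0, 0, 0, -0.398, 0, 0, 0, 0, -0.398, 0],
)

```text
t: 1.77
eef_pos: [430.2, 79.7, 300.4]
tcp_rot: [3.142, -0.0, 3.091]
ft_force: [-0.4, -0.0, 0.3]
opening: 0.004
grip_force: 0.0
```

```bash
python3 - <<'E'
from h import *
s=probe_bus.state();print(s["t"],s["eef_pos"],s["tcp_rot"])
i,p,d=cam("wrist");print(i);cv2.imwrite("pics/w1.png",p[...,::-1]);np.savez("w1.npz",p=p,d=d,c=cloud(i,d))
E
```

```text
1.7667 [430.17419918  79.6638509  300.44783866] [ 3.14158245e+00 -4.04361575e-04  3.09089157e+00]
{'vertical_fov': 71.9724401464157, 'cx': 318.40252410512153, 'cy': 195.99328900164272, 'origin': array([365.20747602,  83.88103446, 469.94778286]), 'attitude': array([2.90479612e+00, 1.08962674e-03, 1.51914089e+00])}
```

View pics/w1.png

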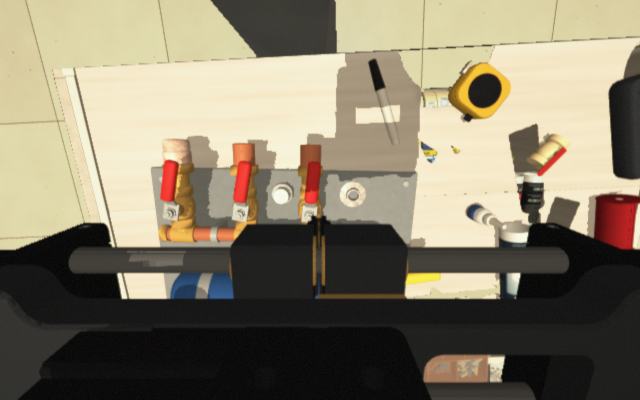

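The wrist view shows the red levers at (168,182), (242,182) and (313,185), with the stems just below them. The cap is at (176,155), the aerator at (282,195), the flange at (352,194), the glue bottle near (480,213), and the yellow lever near (425,280). Now I'll measure them.

```bash
python3 - <<'E'
from h import *
z=np.load("w1.npz");p=z["p"];c=z["c"]
hsv=cv2.cvtColor(p,cv2.COLOR_RGB2HSV);H,S,V=[hsv[...,k].astype(int) for k in range(3)]
zz=c[...,2]
for nm,m in(("red",((H<6)|(H>174))&(S>170)),("yel",(H>20)&(H<33)&(S>150))):
    m=m&(zz>100)&(zz<125)
    n,l,st,ce=cv2.connectedComponentsWithStats(m.astype(np.uint8))
    for k in range(1,n):
        if st[k,4]>60:
            q=c[(l==k)&(zz>107)];print(nm,ce[k].round(),st[k,4],np.median(q[:,2]).round(1),cv2.minAreaRect(q[:,:2].astype(np.float32)))
# plate outline
v,u=np.mgrid[:400,:640]
for nm,(a,b) in dict(stemL=(308,213),stemM=(240,213),stemR=(171,213),aer=(282,194),flange=(352,194),glue=(480,213),plateTL=(153,170),plateTR=(413,173),ballv=(548,150)).items():
    print(nm,np.median(c[b-2:b+3,a-2:a+3].reshape(-1,3),0).round(1))
q=c[185:215,455:510].reshape(-1,3);q=q[q[:,2]>30];print("glue hi",q.min(0),q.max(0),q[q[:,2].argmax()])
m=(zz>3)&(zz<9)&(u>155)&(u<413)&(v<220)&(S<40)
print(cv2.minAreaRect(c[m][:,:2].astype(np.float32)))
E
```

```text
red [169. 180.] 522 109.1 ((421.1686706542969, -120.4271011352539), (16.389938354492188, 54.75345230102539), 72.56495666503906)
red [242. 181.] 519 108.9 ((427.7670593261719, -22.696521759033203), (16.4636173248291, 55.68846893310547), 74.41927337646484)
red [312. 182.] 499 108.8 ((433.6118469238281, 71.77400207519531), (15.979214668273926, 54.663150787353516), 81.00910186767578)
yel [421. 277.] 293 108.9 ((580.9998779296875, 223.59652709960938), (15.15028190612793, 48.97128677368164), 4.408514976501465)
stemL [479.3  62.8  95.8]
stemM [474.5 -33.5  96. ]
stemR [ 469.5 -131.6   95.6]
aer [461.7  20.2  42.4]
flange [475.2 135.3  10.8]
glue [511.7 341.2  37.3]
plateTL [ 416.8 -196.7   11.3]
plateTR [444.4 238.6  10.5]
ballv [415.7 446.7  25.8]
glue hi [365.20747602  83.88103446  30.06622683] [515.40193748 359.44921133 469.94778286] [365.20747602  83.88103446 469.94778286]
((404.5006408691406, 15.11456298828125), (418.1712341308594, 212.8940887451172), 88.0636215209961)
```

The geometry fits the given data: stems about 100 mm apart, lever tops at 109 mm, rig yaw about -0.06, stem L about (484,64), M (477,-36), air (586,173). I'll lower the closed fingers beside the left lever.

Emit:
advance(
  steps=[8, -38, 0, 0, 0, 8, -38, 40, 0, 0, 8, -38, 80, 0, 0, 8, -38, 120, 0, 0, 8, -38, 150, 0, 0],
)

```text
t: 2.23
eef_pos: [419.2, 42.3, 148.4]
tcp_rot: [3.142, -0.001, 3.082]
ft_force: [1.7, -0.4, -0.6]
opening: 0.006
grip_force: 0.0
```

Emit:
advance(
  steps=[0, 0, 30, 0, 0, 0, 0, 57, 0, 0, 0, 0, 57, 0, 0],
)

```text
t: 2.48
eef_pos: [418.3, 42.5, 90.1]
tcp_rot: [3.142, -0.007, 3.083]
ft_force: [-0.6, 0.1, 0.1]
opening: 0.007
grip_force: 0.0
```

```bash
python3 - <<'E'
from h import *
print(probe_bus.state()["eef_pos"]); i,p,d=cam("wrist");cv2.imwrite("pics/w2.png",p[...,::-1])
E
```

```text
[418.30208259  42.4553679   90.11148771]
```

View pics/w2.png

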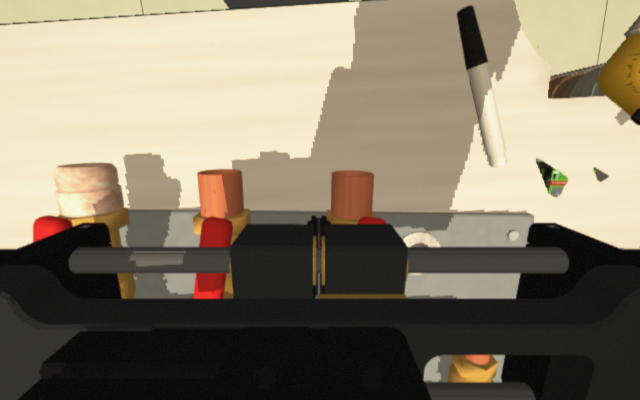

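The closed fingers stand between the left lever and the middle lever with clear space. Now the sweep.

Emit:
advance(
  steps=[0, 10, -3, 0, 0, 0, 19, -3, 0, 0, -1, 28, -3, 0, 0, -3, 38, -3, 0, 0, -5, 47, -3, 0, 0],
)

```text
t: 2.95
eef_pos: [428.5, 90.1, 98.1]
tcp_rot: [3.142, 0.003, 3.087]
ft_force: [-0.6, -4.8, 0.4]
opening: 0.006
grip_force: 2.1
```

Emit:
advance(
  steps=[-4, 8, 0, 0, 0, -9, 16, 0, 0, 0, -15, 23, 0, 0, 0, -22, 29, 0, 0, 0, -22, 29, 0, 0, 0],
)

```text
t: 3.37
eef_pos: [452.7, 118.1, 97.3]
tcp_rot: [3.141, 0.002, 3.088]
ft_force: [0.3, -0.1, -0.2]
opening: 0.006
grip_force: 0.1
```

Emit:
advance(
  steps=[-4, 3, 3, 0, 0, -8, 5, 3, 0, 0, -12, 7, 3, 0, 0, -16, 8, 3, 0, 0, -16, 8, 3, 0, 0],
)

```text
t: 3.78
eef_pos: [467.9, 123.8, 93.4]
tcp_rot: [-3.142, -0.001, 3.086]
ft_force: [-3.7, -0.5, 0.8]
opening: 0.004
grip_force: 1.5
```

Emit:
advance(
  steps=[-2, 0, 0, 0, 0, -4, 0, 0, 0, 0, -4, 0, 0, 0, 0],
)

```text
t: 4.03
eef_pos: [468.3, 123.8, 93.3]
tcp_rot: [-3.141, -0.008, 3.086]
ft_force: [-18.5, 3.2, 10.4]
opening: 0.003
grip_force: 9.6
```

The lever is on its stop (reaction 18 N, position as expected). I'll back off, lift, and go to the middle lever.

Emit:
advance(
  steps=[12, 0, 0, 0, 0, 24, 0, 0, 0, 0, 24, 0, -35, 0, 0, 24, 0, -65, 0, 0, 24, 0, -65, 0, 0],
)

```text
t: 4.45
eef_pos: [450.5, 125.4, 163.2]
tcp_rot: [3.14, 0.008, 3.087]
ft_force: [-0.2, 0.5, 0.1]
opening: 0.007
grip_force: 0.0
```

Emit:
advance(
  steps=[5, -40, 0, 0, 0, 10, -80, 0, 0, 0, 15, -120, 0, 0, 0, 20, -155, 0, 0, 0, 23, -178, 0, 0, 0],
)

```text
t: 4.87
eef_pos: [415.1, -54.1, 158.6]
tcp_rot: [-3.141, 0.002, 3.085]
ft_force: [1.0, 1.3, 0.1]
opening: 0.003
grip_force: 0.0
```

```bash
python3 - <<'E'
from h import *
print(probe_bus.state()["eef_pos"]); i,p,d=cam("wrist");cv2.imwrite("pics/w3.png",p[...,::-1])
i,p,d=cam("scene");c=cloud(i,d);hsv=cv2.cvtColor(p,cv2.COLOR_RGB2HSV);H,S,V=[hsv[...,k].astype(int) for k in range(3)]
m=((H<6)|(H>174))&(S>160)&(c[...,2]>100)&(c[...,2]<116)&(c[...,0]>350)&(c[...,0]<560)&(abs(c[...,1])<200)
n,l,st,ce=cv2.connectedComponentsWithStats(m.astype(np.uint8))
for k in range(1,n):
    if st[k,4]>10:q=c[l==k];print(st[k,4],np.median(q,0).round(),q.min(0).round(),q.max(0).round())
E
```

```text
[415.06805477 -54.14236788 158.57655214]
65 [481. 112. 110.] [477.  87. 101.] [488. 138. 113.]
88 [422. -26. 111.] [398. -36. 103.] [452. -12. 114.]
101 [ 416. -123.  111.] [ 393. -135.  103.] [ 445. -108.  114.]
```

View pics/w3.png

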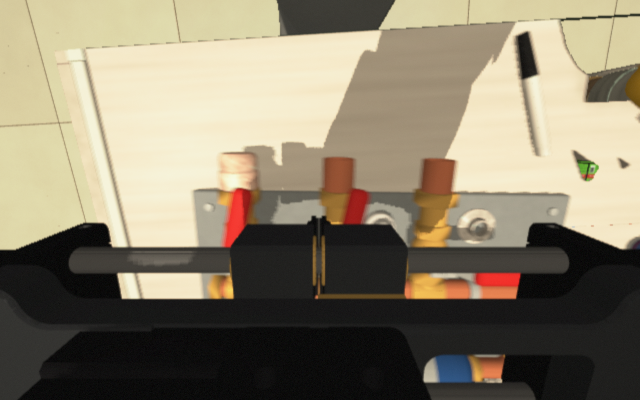

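The left lever is now shut: its grip lies along y at x≈481. The fingers are between the middle lever (357,205) and the right lever (237,215). I'll descend and sweep.

Emit:
advance(
  steps=[0, 0, 35, 0, 0, 0, 0, 65, 0, 0, 0, 0, 65, 0, 0],
)

```text
t: 5.22
eef_pos: [413.8, -50.8, 90.1]
tcp_rot: [3.14, -0.005, 3.086]
ft_force: [-0.6, -0.3, 0.3]
opening: 0.005
grip_force: 0.0
```

Emit:
advance(
  steps=[0, 8, 0, 0, 0, -1, 16, 0, 0, 0, -2, 23, 0, 0, 0, -3, 32, 0, 0, 0, -5, 40, 0, 0, 0],
)

```text
t: 5.63
eef_pos: [423.2, -11.0, 95.1]
tcp_rot: [-3.141, 0.003, 3.088]
ft_force: [-0.2, -5.7, -0.0]
opening: 0.003
grip_force: 2.1
```

Emit:
advance(
  steps=[-4, 8, 0, 0, 0, -8, 16, 0, 0, 0, -14, 22, 0, 0, 0, -20, 28, 0, 0, 0, -20, 28, 0, 0, 0],
)

```text
t: 6.05
eef_pos: [445.0, 16.2, 94.3]
tcp_rot: [3.141, 0.002, 3.088]
ft_force: [0.6, -0.6, -0.1]
opening: 0.006
grip_force: 0.0
```

Emit:
advance(
  steps=[-4, 3, 0, 0, 0, -8, 5, 0, 0, 0, -12, 6, 0, 0, 0, -16, 6, 0, 0, 0, -16, 6, 0, 0, 0],
)

```text
t: 6.47
eef_pos: [460.6, 20.2, 93.5]
tcp_rot: [3.141, 0.0, 3.087]
ft_force: [-0.8, 0.7, -1.0]
opening: 0.005
grip_force: 0.3
```

Emit:
advance(
  steps=[-2, 0, 0, 0, 0, -4, 0, 0, 0, 0, -4, 0, 0, 0, 0],
)

```text
t: 6.72
eef_pos: [461.1, 20.2, 93.3]
tcp_rot: [3.141, -0.007, 3.087]
ft_force: [-15.3, 3.2, 10.6]
opening: 0.002
grip_force: 7.9
```

Middle is on its stop. I'll back off, lift, then check the other levers and the space behind the air lever.

Emit:
advance(
  steps=[12, 0, 0, 0, 0, 24, 0, 0, 0, 0, 24, 0, -35, 0, 0, 24, 0, -72, 0, 0, 24, 0, -72, 0, 0],
)

```text
t: 7.13
eef_pos: [442.7, 20.8, 170.7]
tcp_rot: [-3.141, 0.009, 3.087]
ft_force: [0.5, 0.6, 0.7]
opening: 0.004
grip_force: 0.0
```

```bash
python3 - <<'E'
from h import *
print(probe_bus.state()["eef_pos"])
i,p,d=cam("scene");c=cloud(i,d);hsv=cv2.cvtColor(p,cv2.COLOR_RGB2HSV);H,S,V=[hsv[...,k].astype(int) for k in range(3)]
for nm,m in(("r",((H<6)|(H>174))&(S>160)),("y",(H>20)&(H<33)&(S>150))):
  m=m&(c[...,2]>100)&(c[...,2]<116)&(c[...,0]>350)&(c[...,0]<610)&(abs(c[...,1])<270)
  n,l,st,ce=cv2.connectedComponentsWithStats(m.astype(np.uint8))
  for k in range(1,n):
    if st[k,4]>10:q=c[l==k];print(nm,st[k,4],np.median(q,0).round(),q.min(0).round(),q.max(0).round())
cl=np.concatenate([c.reshape(-1,3)]+[np.load(f)["c"].reshape(-1,3) for f in("scene.npz","side.npz")])
for x in range(540,740,20):
  print(x,[int(np.max(q[:,2],initial=-1)) for y in range(130,350,20) for q in [cl[(abs(cl[:,0]-x)<10)&(abs(cl[:,1]-y)<10)&(cl[:,2]<400)]]])
E
```

```text
[442.68579706  20.82759531 170.67715862]
r 64 [481. 112. 109.] [475.  87. 103.] [491. 139. 113.]
r 85 [475.  13. 110.] [469. -12. 103.] [489.  41. 113.]
r 105 [ 416. -123.  111.] [ 392. -135.  103.] [ 446. -109.  114.]
y 66 [575. 221. 110.] [567. 195. 101.] [589. 249. 114.]
540 [69, 68, 68, 65, 16, 16, 11, 4, 5, 4, 4]
560 [15, 66, 73, 70, 15, 114, 107, 5, 5, 4, 4]
580 [14, 89, 103, 113, 114, 114, 113, 3, 5, 5, 5]
600 [13, 68, 95, 102, 16, 17, 5, 4, 4, 4, 4]
620 [65, 68, 74, 67, 14, 13, 5, 5, 5, 5, 4]
640 [70, 68, 67, 17, 15, 14, 4, 5, 4, 4, 4]
660 [18, 15, 17, 16, 16, 14, 4, 5, 4, 5, 6]
680 [13, 15, 17, 17, 15, 14, 2, 4, 3, 4, 5]
700 [3, 3, -1, -1, 2, 3, 4, 2, -1, -1, 4]
720 [3, -1, -1, -1, 2, 3, 2, -1, -1, -1, 5]
```

Both open outlets are shut, the right one is untouched, and the area behind the air lever is clear. Moving to the far side of the yellow lever.

Emit:
advance(
  steps=[-22, 32, 0, 0, 0, -44, 64, 0, 0, 0, -66, 96, 0, 0, 0, -88, 128, 0, 0, 0, -110, 155, 0, 0, 0],
)

```text
t: 7.6
eef_pos: [559.4, 171.9, 164.5]
tcp_rot: [3.141, -0.0, 3.087]
ft_force: [0.6, -1.3, -1.2]
opening: 0.009
grip_force: 0.0
```

Emit:
advance(
  steps=[-23, 33, 0, 0, 0, -47, 68, 0, 0, 0, -47, 68, 0, 0, 0],
)

```text
t: 7.85
eef_pos: [612.2, 239.8, 163.7]
tcp_rot: [3.14, 0.002, 3.089]
ft_force: [0.3, -0.7, -0.4]
opening: 0.0
grip_force: 0.0
```

```bash
python3 - <<'E'
from h import *
print(probe_bus.state()["eef_pos"]); i,p,d=cam("wrist");cv2.imwrite("pics/w4.png",p[...,::-1])
E
```

```text
[612.21667747 239.8141845  163.73409862]
```

View pics/w4.png

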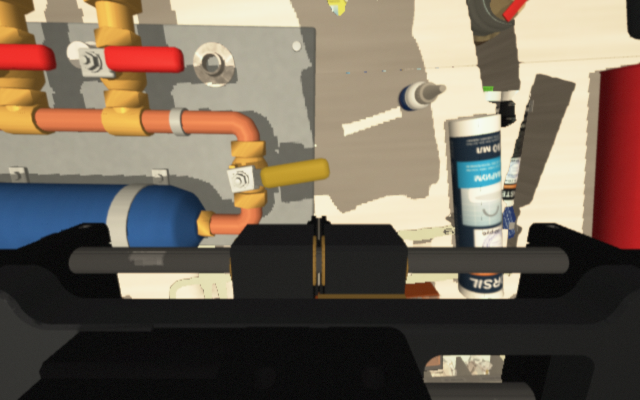

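The yellow lever runs from the stem (243,180) to the tip (328,168), and the fingers are beyond it in free space. Descending, then sweeping it towards the robot.

Emit:
advance(
  steps=[0, -6, 35, 0, 0, 0, -6, 70, 0, 0, 0, -6, 70, 0, 0],
)

```text
t: 8.15
eef_pos: [605.4, 227.5, 89.2]
tcp_rot: [-3.139, -0.009, 3.086]
ft_force: [-0.8, 0.2, -0.8]
opening: 0.001
grip_force: 0.0
```

Emit:
advance(
  steps=[8, 0, 0, 0, 0, 16, 0, 0, 0, 0, 24, 0, 0, 0, 0, 31, -1, 0, 0, 0, 31, -1, 0, 0, 0],
)

```text
t: 8.57
eef_pos: [577.0, 230.2, 97.8]
tcp_rot: [3.141, 0.002, 3.087]
ft_force: [0.5, 1.0, 1.3]
opening: 0.004
grip_force: 0.6
```

Emit:
advance(
  steps=[10, -2, 3, 0, 0, 20, -6, 3, 0, 0, 28, -11, 3, 0, 0, 35, -18, 3, 0, 0, 40, -24, 3, 0, 0],
)

```text
t: 8.98
eef_pos: [536.0, 207.9, 93.4]
tcp_rot: [3.141, 0.001, 3.087]
ft_force: [3.8, 2.6, 0.4]
opening: 0.002
grip_force: 1.7
```

Emit:
advance(
  steps=[2, -5, 0, 0, 0, 3, -9, 0, 0, 0, 3, -9, 0, 0, 0],
)

```text
t: 9.23
eef_pos: [532.4, 198.6, 92.7]
tcp_rot: [-3.141, -0.001, 3.086]
ft_force: [0.5, 0.8, 0.6]
opening: 0.002
grip_force: 0.3
```

Emit:
advance(
  steps=[0, -2, 0, 0, 0, 0, -4, 0, 0, 0, 0, -4, 0, 0, 0],
)

```text
t: 9.48
eef_pos: [532.4, 195.2, 92.3]
tcp_rot: [-3.141, -0.001, 3.087]
ft_force: [-0.9, 1.5, 1.6]
opening: -0.003
grip_force: 1.0
```

Emit:
advance(
  steps=[0, -2, 0, 0, 0, 0, -4, 0, 0, 0, 0, -4, 0, 0, 0],
)

```text
t: 9.73
eef_pos: [532.2, 191.6, 92.4]
tcp_rot: [3.141, -0.001, 3.087]
ft_force: [-2.3, 6.4, -1.3]
opening: 0.003
grip_force: 2.9
```

Emit:
advance(
  steps=[0, -2, 0, 0, 0, 0, -3, 0, 0, 0, 0, -3, 0, 0, 0],
)

```text
t: 9.98
eef_pos: [532.2, 191.0, 92.5]
tcp_rot: [3.138, 0.0, 3.086]
ft_force: [-3.0, 26.1, -2.7]
opening: 0.007
grip_force: 12.5
```

On the stop. Backing off in +y, lifting, and checking.

Emit:
advance(
  steps=[0, 15, 0, 0, 0, 0, 28, 0, 0, 0, 0, 28, -40, 0, 0, 0, 28, -80, 0, 0, 0, 28, -110, 0, 0],
)

```text
t: 10.4
eef_pos: [534.3, 216.6, 205.0]
tcp_rot: [-3.141, 0.001, 3.088]
ft_force: [0.8, 0.1, 0.5]
opening: 0.004
grip_force: 0.0
```

Emit:
advance(
  steps=[-40, 0, -10, 0, 0, -75, 0, -20, 0, 0, -75, 0, -20, 0, 0],
)

```text
t: 10.65
eef_pos: [614.2, 211.7, 224.8]
tcp_rot: [3.141, 0.006, 3.086]
ft_force: [0.6, 0.3, 0.3]
opening: 0.007
grip_force: 0.0
```

```bash
python3 - <<'E'
from h import *
print(probe_bus.state()["eef_pos"],probe_bus.state()["ft_force"]); i,p,d=cam("wrist");cv2.imwrite("pics/w5.png",p[...,::-1])
c=cloud(i,d);hsv=cv2.cvtColor(p,cv2.COLOR_RGB2HSV);H,S,V=[hsv[...,k].astype(int) for k in range(3)]
for nm,m in(("r",((H<6)|(H>174))&(S>160)),("y",(H>18)&(H<33)&(S>150))):
  m=m&(c[...,2]>105)&(c[...,2]<116)&(c[...,0]>350)&(c[...,0]<610)&(abs(c[...,1])<270)
  n,l,st,ce=cv2.connectedComponentsWithStats(m.astype(np.uint8))
  for k in range(1,n):
    if st[k,4]>40:print(nm,st[k,4],cv2.minAreaRect(c[l==k][:,:2].astype(np.float32)))
E
```

```text
[614.2084897  211.67911899 224.84253574] [0.56603897 0.32618378 0.27939316]
r 1121 ((481.37237548828125, 16.039447784423828), (57.923370361328125, 17.21098518371582), 86.48338317871094)
r 1105 ((487.91339111328125, 115.27027130126953), (56.29570388793945, 17.292634963989258), 86.44629669189453)
y 974 ((536.217041015625, 175.40362548828125), (17.455841064453125, 56.3237190246582), 85.23534393310547)
```

View pics/w5.png

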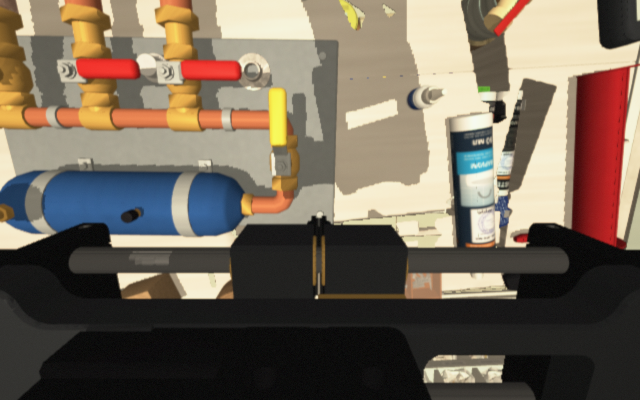

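The yellow lever (278,117) is in line with its pipe at about 1.55 rad. The left and middle red levers lie square across theirs, and nothing loose has moved.

Emit:
advance(
  steps=[0, 0, 0, 0, 0, 0, 0, 0, 0, 0],
  quiet=true,
)

```text
ok
```

```bash
python3 -c "
from cell import env, optics, probe_bus;print(env.job_done())"
```

```text
the job is handed in; nothing more can be done
None
```

The job is handed in: the left and middle outlets are shut, the capped right outlet is left open, and the air lever was then pushed fully open, with the arm clear of everything at about 11 s; no judging result was shown.

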